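# Draw the vent filter from a rearing tub and hold it to the light

### The arm

A 7-joint arm with a two-finger parallel gripper is mounted at the origin on the work surface. World frame = base frame: x ahead of the robot, y to its left, z up, the work surface at z = 0. Lengths are in m, angles in rad, forces in N, time in s.
With the tool pointing down it reaches from about 0.35 to 0.775 m from the base axis. Payload 3.1 kg.
Tool frame: the origin (TCP) lies midway between the tips of the shut fingers; the grasp point (between the pads) lies 19 mm behind it; z points along the fingers, y is the direction in which the jaws open and shut (so a half turn about z gives the same grasp; the last joint's range is limited). The gripper opens to 85 mm and grips with 20 to 120 N. Pads are 22 mm wide; open, the fingers measure 114 mm over their backs; the gripper's body (76 mm by 85 mm) begins 54 mm behind the grasp point. The pads swing forward as they close: fully open they stand 13 mm farther back than shut.
Start: joints at [1.069, 0.311, 0.014, 1.512, -0.004, 1.319, -0.027], TCP at [0.244, -0.493, 0.231] pointing down, gripper open.
Joint ranges: [-2.7, 2.7], [-0.3, 1.91], [-1.27, 1.3], [0.12, 2.57], [-1.44, 4.58], [0.2, 2.03], [-3.05, 3.05]. Speed limits (rad/s): [2.79, 2.79, 3.14, 3.14, 3.14, 3.14, 3.14].

### API

Orientations are given as [roll, pitch, yaw] about the fixed x, y, z axes, in that order (R = Rz(yaw) Ry(pitch) Rx(roll)).
In Python, from station import ctrl, cams gives the robot as it stands.
- The arm moves only by the tool drive_tool, never from a script. Its argument "series" is one flat list of numbers, 7 for each row, row after row: the finger opening in mm, from 0 to 85.4, then the shift along the tool's x, y, z in mm, then the turn, a rotation vector about the tool's x, y, z in rad. In form: [hand, tx, ty, tz, ax, ay, az, hand, tx, ty, tz, ax, ay, az, ...]. A call has 1 to 20 rows; each row is the pose to reach, as a shift and turn from the pose measured when the call began, along the tool's axes at that moment; what a row does not reach only later rows make up. A row lasts 1/12 s, in which the tool goes at most 41.7 mm and 7.16 degrees, less where a joint would pass 70% of its speed; a pose out of reach is approached as far as the arm can. A call with a gripper value outside its range is refused whole. The fingers move at their own pace and stop on an object; "force" is the grip in N (left out, the last holds). Time passes only in rows, so rows that repeat a pose let the fingers close. It gives the time, the measured TCP pose, the force and the opening at its end, in the units of the state.
- ctrl.get_obs(): the state, without advancing time (a new reading comes with each control period).
- cams.read_camera(name): name is "scene" or "top" or "wrist"; returns a dict with "frame" (384x512x3 uint8, red, green, blue), "camera_matrix" (3x3 intrinsics, pixels), "eye" and "orientation" of the camera in the world. Camera axes: x right, y down, z forward; pixel columns grow to the right and rows downward; lengths in m; the calibration is good to about 2 mm. A picture is of the moment at which its call begins. There is no depth.
- ctrl.hand_in(): hands the job in, once; it reports no verdict.
The state is a dict: "time_s": time; "joint_pos": joint angles; "joint_vel": joint speeds; "joint_efforts": joint torques, N m; "eef_pos": TCP position; "orientation": TCP orientation; "contact_force": force on the tool from outside, world axes, zero at the start; "moment": the same for the moment, N m; "opening": opening from 0.0 (shut) to 1.0 (fully open).
Only numpy, scipy, OpenCV 4.12 (cv2) and the standard library are available. Lean on these libraries where they do the work, as an engineer would, in place of code of your own. Each camera call takes 0.05 s, during which the arm holds its last target.

### The job

On the filter housing of the insect-rearing tub, swing the hinged hood right back and draw the mesh filter plate (the one with the wide pull tab) up out of its slot, leaving the blank plate with the narrow tab in its own slot. Then hold the filter plate up against the light to check the mesh: upright and square to the inspection lamp, centred on its lit face and a few centimetres in front of it, touching nothing but the gripper. Finish still holding it there motionless; do not knock over or shift the jar, pot or scoop.

Things in the scene. Friction and masses are not known exactly. Their poses are not given: they have to be found in the camera images.
- housing: White filter housing, fixed, 96 (its x) by 144 (its y) by 85 mm high to its rim, on the end of a closed low rearing tub (208 x 208 x 66 mm high) that lies on the housing's +x side. Origin: centre of the housing's underside, on the table; z up.
- housing_floor (a point): Centre of the housing's inner floor, 12 mm above the table; axes as the housing. Two plate slots, at y = -40 and y = +40 mm: a plate stands in the x-z plane, its lower 45 mm between ribs with 1.5 mm play either side. One slot holds the filter, the other the blank; which is which varies.
- hood (a joint): Hinge of the grey hood over the housing, rad: 0 closed, grows as the hood's -x side is lifted and swung back over the tub, 1.57 on end, stop at 1.9. Starts at 0 to 0.15. Stiff friction hinge (0.14 N m): it stays where it is left. The hood is a shell 104 x 150 mm, 45 mm deep, 150 g.
- hood_hinge (a point): Point on the hood's hinge axis, middle of the housing's +x rim, 48 mm along housing +x from its origin and 86 mm above the table. The axis runs along the housing's y. The frame turns with the hood; when closed its axes are those of the housing.
- hood_fin (a point): Grip point of the grey finger fin on top of the hood near its -x edge: fin 12 mm thick along the housing's y, 34 mm long along x, 40 mm tall; the point is 14 mm below its top edge. In the hinge frame: x = -78, y = 0, z = +71 mm. Pinched across its thickness, the fin can pivot between the fingers as the hood turns.
- filter: Filter plate, loose, about 70 g: white frame with steel mesh, 80 wide (its x), 10 thick (its y), 68 mm tall, plus a WIDE pull tab centred on top, 44 wide, 10 thick, 40 mm tall (108 mm overall). Origin: centre of its underside; z up. It stands on the housing floor, axes along the housing's; with the hood open the tab stands 35 mm above the rim.
- filter_center (a point): Centre of the filter's mesh panel, 34 mm above the filter's underside; axes as the filter, y across its thickness.
- blank: Blank plate in the other slot: as the filter, but a solid white panel and a NARROW pull tab, 18 mm wide. It must stay in its slot. Origin: centre of its underside.
- lamp: Upright flat inspection lamp, fixed: aluminium-framed panel 24 (its x) by 180 (its y), top at 175 mm, on a dark foot that reaches only behind it. The lit white face, 160 x 140 mm, looks along its +x. Origin: on the table under the panel's middle.
- lamp_face (a point): Centre of the lit face, 95 mm above the table; x points straight out of the face, y along its width, z up.
- feed_jar: Bystander: jar with a yellow lid, 72 mm wide, 100 mm tall. Origin: centre of its underside.
- pot: Bystander: small open clear pot, 60 mm wide, 45 mm tall. Origin: centre of its underside.
- scoop: Bystander: scoop spoon, steel bowl and brown handle, 150 mm long, lying on the table. Origin: under its middle.
Not all that is in view belongs to the job. Of the things shaped like the lamp, the aluminium one is meant.

How it is judged:
By the outcome, as a careful person would: the job done as asked, in the order asked, and still so for the second after the job is handed in, while the arm keeps its last pose, push and grip.
It also fails if it takes over 59 s, if anything falls off the work surface, if the arm or the gripper's body presses on something with over 40 N, if the wrist force passes 120 N, or if a joint passes its speed limit or range.

## Working session

There is one attempt and no reset: what is moved stays moved. The work goes in short steps, Python scripts to look and compute and a tool call to move; the robot and the scene stay as the last step left them, time stands still between calls to the robot, and variables do not carry over. Pictures are saved under pics/ and viewed, and the job is handed in when it is done.

Besides the shell and the picture viewer there is one more tool, called after "Call:" in YAML: its name, and indented under it one key for each argument. drive_tool: Moves the arm, as the interface text tells. Its arguments: {"type":"object","properties":{"series":{"type":"array"},"force":{"type":"number"}},"required":["series"]}

```bash
ls; mkdir -p pics
python3 - <<'E'
from station import ctrl,cams
import cv2
for n in ["scene","top","wrist"]:
    r=cams.read_camera(n); cv2.imwrite(f"pics/{n}0.png",cv2.cvtColor(r["frame"],cv2.COLOR_RGB2BGR))
    print(n,r["camera_matrix"],r["eye"],r["orientation"])
print(ctrl.get_obs())
E
```

```text
pics
scene [[434.53751756   0.         250.51009135]
 [  0.         434.53751756 197.09294083]
 [  0.           0.           1.        ]] [1.29456518 0.16753291 0.85109454] [-2.32720094  0.01717833  1.68812177]
top [[457.06669134   0.         261.48785826]
 [  0.         457.06669134 188.23565611]
 [  0.           0.           1.        ]] [0.43160272 0.08120427 1.19549377] [-3.07399642  0.01282345 -1.54169223]
wrist [[282.8026089    0.         254.12678827]
 [  0.         282.8026089  190.19002501]
 [  0.           0.           1.        ]] [ 0.30870502 -0.46078034  0.37391555] [ 2.85245207e+00  1.07536971e-03 -1.11198397e+00]
{'time_s': 0.15, 'joint_pos': array([ 1.06930048,  0.3115408 ,  0.01398119,  1.51268375, -0.00439737,
        1.31919159, -0.02721063]), 'joint_vel': array([-0.00142442, -0.00374035, -0.00212511, -0.00607139,  0.00038661,
        0.00250584,  0.0008214 ]), 'joint_efforts': array([-1.47627252e-04, -3.80268788e+01,  1.45890559e-01, -2.30847251e+01,
        1.23106976e-02,  9.72565147e-03, -2.53895900e-05]), 'eef_pos': array([ 0.24384754, -0.49237733,  0.23047324]), 'orientation': array([-3.13980151e+00,  7.72808857e-05,  4.59874608e-01]), 'contact_force': array([-0.86310763,  1.09846385, -0.25938578]), 'moment': array([-0.0001903 , -0.04072155,  0.03614771]), 'opening': 0.9971531912343153}
```

View pics/scene0.png

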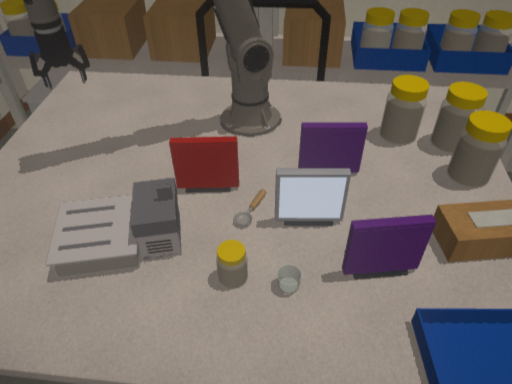

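View pics/top0.png

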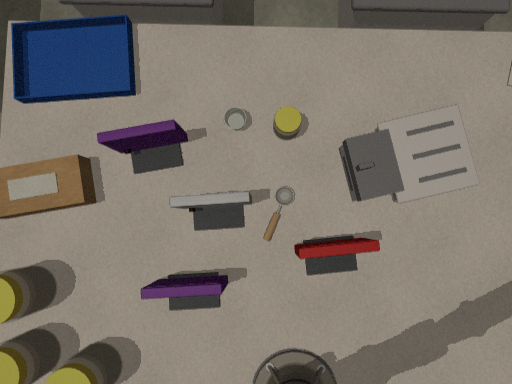

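View pics/wrist0.png

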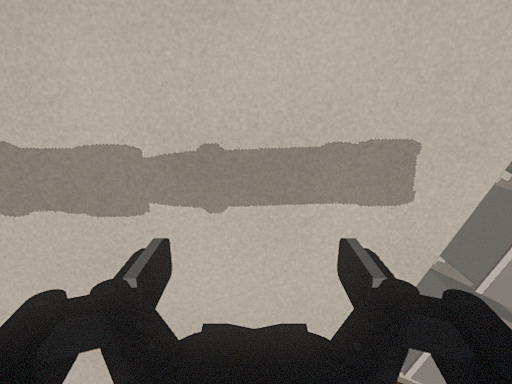

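```bash
cat > h.py <<'E'
import numpy as np,cv2
from scipy.spatial.transform import Rotation as Ro
def rpy(o): return Ro.from_euler('xyz',o).as_matrix()
def proj(c,P):
    P=np.atleast_2d(P); q=(P-c["eye"])@rpy(c["orientation"]); q=q@np.array(c["camera_matrix"]).T
    return q[:,:2]/q[:,2:]
def toplane(c,px,z):
    px=np.atleast_2d(px).astype(float); d=np.c_[px,np.ones(len(px))]@np.linalg.inv(c["camera_matrix"]).T@rpy(c["orientation"]).T
    return c["eye"]+d*((z-c["eye"][2])/d[:,2])[:,None]
def save(f,name): cv2.imwrite(f"pics/{name}.png",cv2.cvtColor(f,cv2.COLOR_RGB2BGR))
def crop(f,name,x0,y0,x1,y1,s): save(cv2.resize(f[y0:y1,x0:x1],None,fx=s,fy=s,interpolation=cv2.INTER_CUBIC),name)
E
python3 - <<'E'
from h import *
from station import cams
import pickle
D={}
for n in ["scene","top"]:
    D[n]=cams.read_camera(n)
pickle.dump(D,open("c0.pkl","wb"))
crop(D["top"]["frame"],"tA",330,95,490,215,5)
crop(D["top"]["frame"],"tB",150,90,310,210,5)
crop(D["top"]["frame"],"tC",160,170,320,250,5)
crop(D["scene"]["frame"],"sA",40,170,200,280,5)
crop(D["scene"]["frame"],"sB",200,150,360,300,4)
E
```

```text
(no output)
```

View pics/tA.png

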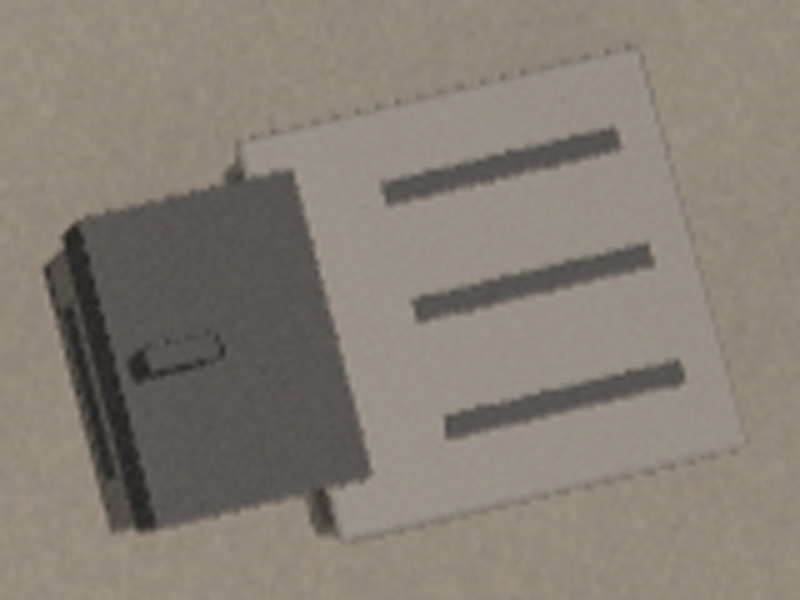

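View pics/tB.png

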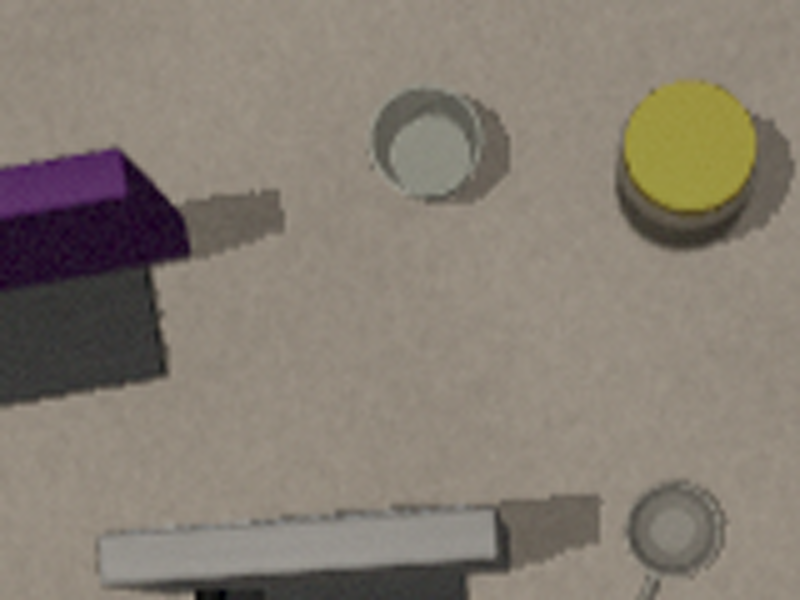

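View pics/sA.png

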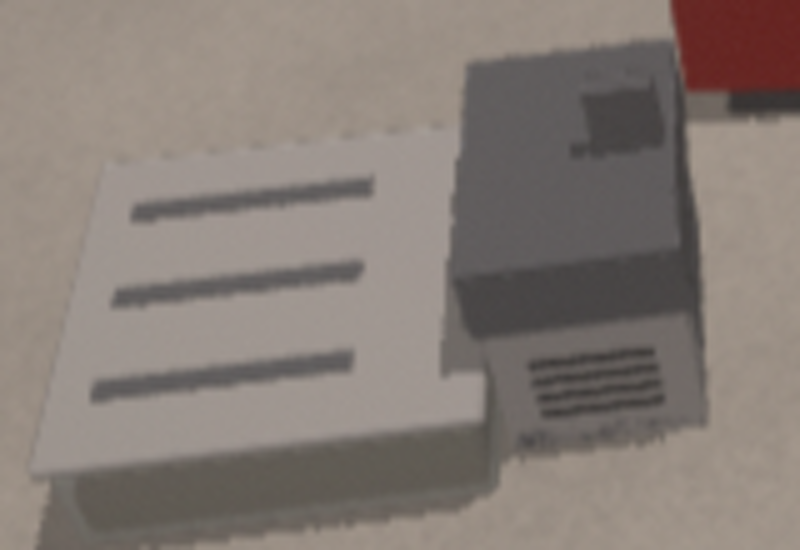

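View pics/sB.png

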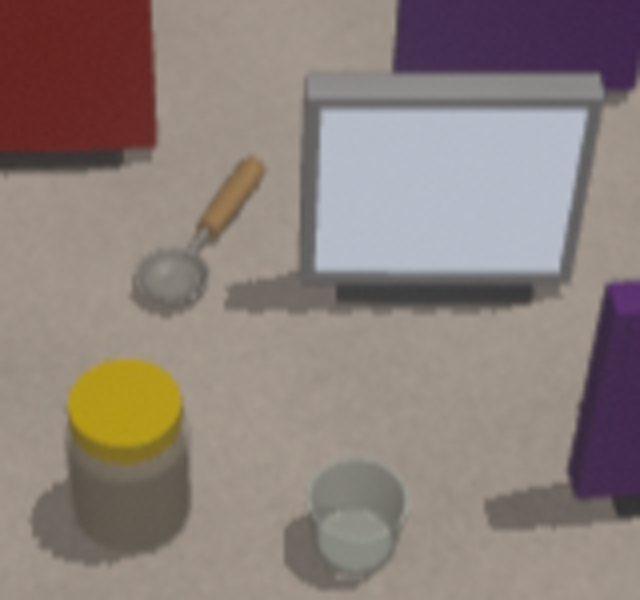

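```bash
cat > fit.py <<'E'
from h import *
import pickle
from scipy.optimize import least_squares
D=pickle.load(open("c0.pkl","rb"))
T,S=D["top"],D["scene"]
tA=lambda p:np.array(p)/5.+[330,95]-0.4
tB=lambda p:np.array(p)/5.+[150,90]-0.4
sA=lambda p:np.array(p)/5.+[40,170]-0.4
sB=lambda p:np.array(p)/4.+[200,150]-0.375
tub=toplane(T,tA([[237,140],[638,48],[745,443],[345,542]]),.066); print("tub",tub,[np.linalg.norm(tub[i]-tub[i-1]) for i in range(4)])
lt=toplane(T,tB([[98,537],[498,507],[500,560],[102,585]]),.175); print("lamp",lt,[np.linalg.norm(lt[i]-lt[i-1]) for i in range(4)])
def W(p,pts):
    c,s=np.cos(p[2]),np.sin(p[2]); pts=np.array(pts,float)
    return pts@np.array([[c,s,0],[-s,c,0],[0,0,1]])+[p[0],p[1],0]
def fit(obs,p0):
    f=lambda p:np.concatenate([(proj(c,W(p,P))-q).ravel() for c,P,q in obs])
    r=least_squares(f,p0,loss="soft_l1"); print(r.x,"\n",r.fun.reshape(-1,2).round(1)); return r.x
# lamp: +x face toward world +x roughly
L=fit([(T,[[.012,.09,.175],[.012,-.09,.175],[-.012,-.09,.175],[-.012,.09,.175]],tB([[98,537],[498,507],[500,560],[102,585]])),
 (S,[[-.012,-.09,.175],[-.012,.09,.175],[.012,-.08,.165],[.012,.08,.165],[.012,.08,.025],[.012,-.08,.025]],sB([[306,73],[602,72],[318,107],[590,107],[560,275],[314,275]]))],[lt[:,0].mean(),lt[:,1].mean(),0])
m=tub.mean(0)
H0=[m[0],m[1]+.152,-1.3]
H=fit([(T,[[.048,.104,.066],[.256,.104,.066],[.256,-.104,.066],[.048,-.104,.066]],tA([[237,140],[638,48],[745,443],[345,542]])),
 (S,[[.048,.104,.066],[.256,.104,.066],[.256,-.104,.066]],sA([[488,417],[33,475],[108,162]]))],H0)
jar=toplane(T,tB([[690,147]]),.1); pot=toplane(T,tB([[428,145]]),.045); sc=toplane(T,tB([[676,528]]),.01); sc2=toplane(T,[[267,239]],.01)
print("jar",jar,"pot",pot,"scoop",sc,sc2)
print("jar scene", toplane(S,sB([[125,400]]),.1), "pot",toplane(S,sB([[357,500]]),.045))
# hood fin
E
python3 fit.py
```

```text
tub [[ 0.67969901 -0.18522026  0.066     ]
 [ 0.73141048 -0.38399997  0.066     ]
 [ 0.53515476 -0.43648909  0.066     ]
 [ 0.48073293 -0.24063753  0.066     ]] [np.float64(0.20653952729910938), np.float64(0.2053958339018476), np.float64(0.20315367981508817), np.float64(0.2032721550464419)]
lamp [[0.47476929 0.30246628 0.175     ]
 [0.49331096 0.12360559 0.175     ]
 [0.46961925 0.12197826 0.175     ]
 [0.45333503 0.29975241 0.175     ]] [np.float64(0.021605386881261616), np.float64(0.17981918093697066), np.float64(0.023747539526986876), np.float64(0.17851841714643638)]
[0.47423814 0.21199132 0.09463431] 
 [[-0.1 -1.3]
 [ 0.1 -0.6]
 [ 0.3 -0.5]
 [-0.3 -0.2]
 [-0.2 -1.1]
 [-0.1 -0.8]
 [ 1.  -0.1]
 [-0.5  0. ]
 [-0.1 -1.5]
 [ 0.4 -1.8]]
[ 0.56841215 -0.16452917 -1.30532571] 
 [[-0.7 -0.7]
 [ 0.1 -1.8]
 [ 1.   0. ]
 [-1.   0. ]
 [ 0.5 -1. ]
 [-0.6 -1.2]
 [-0.4 -0.7]]
jar [[0.67537008 0.03898679 0.1       ]] pot [[0.68513317 0.17044748 0.045     ]] scoop [[0.49498901 0.03772237 0.01      ]] [[0.38057285 0.08069926 0.01      ]]
jar scene [[0.67971661 0.03787322 0.1       ]] pot [[0.69366207 0.1704372  0.045     ]]
```

```bash
cat >> fit.py <<'E'
def hood(th,P):
    P=np.array(P,float); c,s=np.cos(th),np.sin(th)
    return np.c_[P[:,0]*c+P[:,2]*s+.048,P[:,1],-P[:,0]*s+P[:,2]*c+.086]
if __name__=="__main__":
  inv=lambda c,q:(np.array(q)-[330,95]+.4)*5 if c is T else (np.array(q)-[40,170]+.4)*5
  for th in [0,.05,.1,.15]:
    P=hood(th,[[-.095,.006,.085],[-.061,.006,.085],[-.061,-.006,.085],[-.095,-.006,.085],[-.1,.075,.045],[-.1,-.075,.045]])
    print(th,"top",inv(T,proj(T,W(H,P))).round(0).tolist(),"\n scene",inv(S,proj(S,W(H,P))).round(0).tolist())
  def f(x):
    P=hood(x[0],[[-.1,.075,.045],[x[1],.075,.045],[x[1],-.075,.045],[-.1,-.075,.045]])
    return 0
E
python3 fit.py | tail -8
python3 - <<'E'
from h import *
import pickle
D=pickle.load(open("c0.pkl","rb"))
crop(D["top"]["frame"],"tF",335,125,415,205,9)
crop(D["scene"]["frame"],"sF",125,170,190,265,8)
E
```

```text
0 top [[139.0, 346.0], [212.0, 328.0], [219.0, 354.0], [146.0, 371.0], [75.0, 216.0], [155.0, 527.0]] 
 scene [[660.0, 84.0], [587.0, 92.0], [587.0, 75.0], [660.0, 67.0], [686.0, 246.0], [678.0, 36.0]]
0.05 top [[150.0, 342.0], [223.0, 325.0], [230.0, 351.0], [157.0, 368.0], [82.0, 213.0], [162.0, 525.0]] 
 scene [[649.0, 77.0], [577.0, 88.0], [577.0, 71.0], [649.0, 61.0], [679.0, 239.0], [672.0, 30.0]]
0.1 top [[162.0, 338.0], [234.0, 322.0], [241.0, 348.0], [169.0, 364.0], [89.0, 210.0], [170.0, 523.0]] 
 scene [[638.0, 71.0], [566.0, 85.0], [566.0, 68.0], [638.0, 55.0], [672.0, 232.0], [666.0, 23.0]]
0.15 top [[175.0, 335.0], [246.0, 319.0], [252.0, 344.0], [182.0, 361.0], [97.0, 207.0], [178.0, 522.0]] 
 scene [[626.0, 66.0], [555.0, 82.0], [556.0, 65.0], [626.0, 49.0], [664.0, 226.0], [659.0, 16.0]]
```

View pics/tF.png

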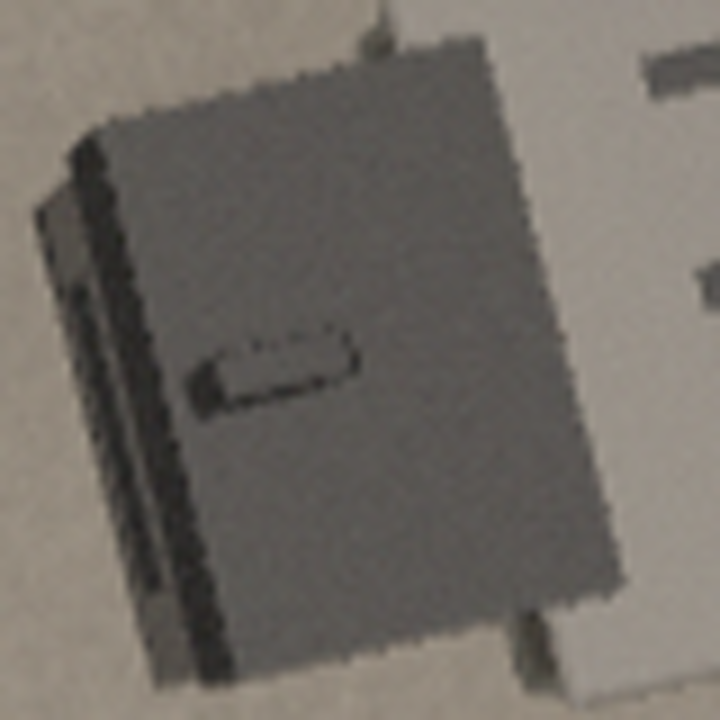

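View pics/sF.png

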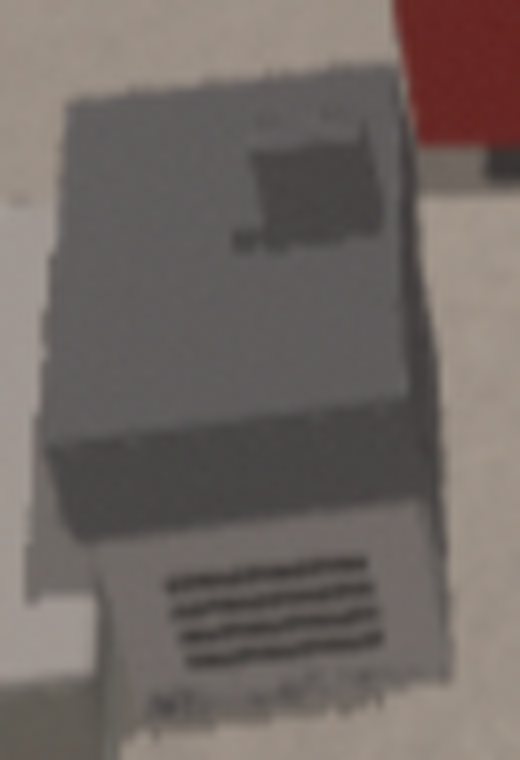

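```bash
cat > rel.py <<'E'
from h import *
from station import ctrl
def rel(pos,yaw,tilt=0.0,grasp=True):
    """target grasp pos (world), tool down w/ yaw, tilt about tool y; print rel move mm, rad"""
    o=ctrl.get_obs(); R0=rpy(o["orientation"]); p0=o["eef_pos"]
    R=rpy([np.pi,0,yaw])@Ro.from_rotvec([0,tilt,0]).as_matrix()
    p=np.array(pos)+(R[:,2]*.019 if grasp else 0)
    return np.r_[(R0.T@(p-p0))*1000, Ro.from_matrix(R0.T@R).as_rotvec()]
E
python3 - <<'E'
from rel import *
import io,contextlib
with contextlib.redirect_stdout(io.StringIO()):
    from fit import *
np.set_printoptions(precision=4,suppress=True)
print(H,L)
f=W(H,hood(.02,[[-.078,0,.071]]))[0]; print("fin",f)
yaw=H[2]+np.pi
print(rel(f+[0,0,.072],yaw).round(3), rel(f,yaw).round(3))
E
```

```text
[ 0.5684 -0.1645 -1.3053] [0.4742 0.212  0.0946]
fin [ 0.5609 -0.137   0.1585]
[ 441.88  -177.955   19.403   -0.001   -0.001   -1.376] [ 441.885 -177.873   91.402   -0.001   -0.001   -1.376]
```

Call:
drive_tool:
  series: [60, 442, -178, 19.5, 0, 0, -1.376, 60, 442, -178, 19.5, 0, 0, -1.376, 60, 442, -178, 19.5, 0, 0, -1.376, 60, 442, -178, 19.5, 0, 0, -1.376, 60, 442, -178, 19.5, 0, 0, -1.376, 60, 442, -178, 19.5, 0, 0, -1.376, 60, 442, -178, 19.5, 0, 0, -1.376, 60, 442, -178, 19.5, 0, 0, -1.376, 60, 442, -178, 19.5, 0, 0, -1.376, 60, 442, -178, 19.5, 0, 0, -1.376, 60, 442, -178, 19.5, 0, 0, -1.376, 60, 442, -178, 19.5, 0, 0, -1.376, 60, 442, -178, 19.5, 0, 0, -1.376, 60, 442, -178, 19.5, 0, 0, -1.376, 60, 442, -178, 19.5, 0, 0, -1.376]

```text
time_s: 1.5
eef_pos: [0.5603, -0.1385, 0.2111]
orientation: [-3.14, -0.0, 1.834]
contact_force: [0.0, -1.3, 0.6]
opening: 0.704
```

Run:
```python
from rel import *
from station import cams
w=cams.read_camera("wrist"); save(w["frame"],"w1")
o=ctrl.get_obs(); print(o["time_s"],o["joint_pos"].round(3))
import io,contextlib
with contextlib.redirect_stdout(io.StringIO()):
    from fit import *
print(rel(W(H,hood(.02,[[-.078,0,.071]]))[0],H[2]+np.pi).round(3))
print(proj(w,W(H,hood(.02,[[-.095,.006,.085],[-.061,.006,.085],[-.061,-.006,.085],[-.095,-.006,.085],[-.1,.075,.045],[-.1,-.075,.045]]))).round(0).tolist())
```

```text
1.55 [ 0.517  0.413 -0.43   1.453  0.175  1.314  0.336]
[ 1.9410e+00  1.5430e+00  7.1709e+01 -2.0000e-03  0.0000e+00 -4.0000e-03]
[[265.0, 190.0], [265.0, 236.0], [248.0, 236.0], [247.0, 190.0], [350.0, 169.0], [162.0, 169.0]]
```

View pics/w1.png

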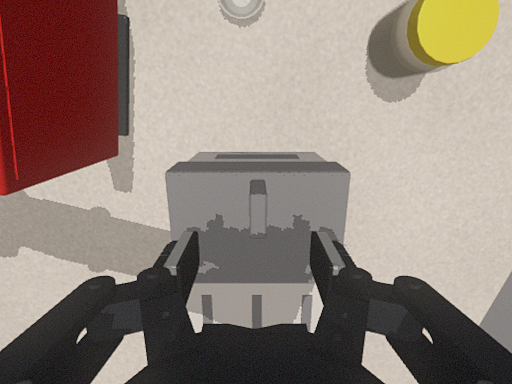

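Call:
drive_tool:
  series: [60, 2, 1.5, 25, 0, 0, -0.004, 60, 2, 1.5, 50, 0, 0, -0.004, 60, 2, 1.5, 71, 0, 0, -0.004, 60, 2, 1.5, 71, 0, 0, -0.004, 5, 2, 1.5, 71, 0, 0, -0.004, 5, 2, 1.5, 71, 0, 0, -0.004, 5, 2, 1.5, 71, 0, 0, -0.004, 5, 2, 1.5, 71, 0, 0, -0.004, 5, 2, 1.5, 71, 0, 0, -0.004, 5, 2, 1.5, 71, 0, 0, -0.004, 5, 2, 1.5, 71, 0, 0, -0.004]
  force: 30

```text
time_s: 2.47
eef_pos: [0.5623, -0.137, 0.1419]
orientation: [3.14, 0.002, 1.837]
contact_force: [1.4, 0.3, 4.3]
opening: 0.131
```

```bash
cat > arc.py <<'E'
from rel import *
import io,contextlib,sys
with contextlib.redirect_stdout(io.StringIO()):
    from fit import *
np.set_printoptions(precision=3,suppress=True,linewidth=150)
o=ctrl.get_obs(); print(o["eef_pos"],o["orientation"],o["contact_force"],o["opening"],o["time_s"])
R0=rpy(o["orientation"]); g=o["eef_pos"]-R0[:,2]*.019
# grasp in housing frame
c,s=np.cos(H[2]),np.sin(H[2]); d=g[:2]-H[:2]; hx=c*d[0]+s*d[1]; hy=-s*d[0]+c*d[1]
print("grasp in housing",hx,hy,g[2])
a=np.arctan2(g[2]-.086,hx-.048); r=np.hypot(g[2]-.086,hx-.048); th0=np.arctan2(.071,-.078)-a
print("r",r,"theta",th0)
if len(sys.argv)>1:
  for th in np.arange(float(sys.argv[1]),float(sys.argv[2])+1e-6,float(sys.argv[3])):
    p=W(H,hood(th,[[-.078,hy,.071]]))[0]
    k=max(0,th-.0)*float(sys.argv[4])
    # tilt so that tool back leans to housing +x ; tool x=-housing x -> tool z tip toward +tool x : +ve rot about tool y
    print(round(th,2),rel(p,H[2]+np.pi,k))
E
python3 arc.py 0.1 1.9 0.1 0.2
```

```text
[ 0.562 -0.137  0.142] [3.14  0.002 1.837] [1.436 0.287 4.299] 0.13122345069055272 2.4667
grasp in housing -0.02822051341016808 0.0013020402491268571 0.1608702436153348
r 0.10684156514919274 theta 0.03800877347698295
0.1 [-5.287 -0.026 -3.555  0.001  0.022  0.001]
0.2 [-13.103  -0.02  -10.199   0.001   0.042   0.001]
0.3 [-21.541  -0.015 -16.      0.001   0.062   0.001]
0.4 [-30.512  -0.012 -20.898   0.001   0.082   0.001]
0.5 [-39.923  -0.011 -24.847   0.001   0.102   0.001]
0.6 [-49.677  -0.011 -27.806   0.001   0.122   0.001]
0.7 [-59.673  -0.013 -29.747   0.001   0.142   0.001]
0.8 [-69.807  -0.017 -30.65    0.001   0.162   0.001]
0.9 [-79.973  -0.022 -30.508   0.001   0.182   0.001]
1.0 [-90.068  -0.029 -29.321   0.001   0.202   0.001]
1.1 [-99.986  -0.037 -27.103   0.001   0.222   0.001]
1.2 [-109.625   -0.046  -23.877    0.001    0.242    0.001]
1.3 [-118.885   -0.057  -19.676    0.001    0.262    0.001]
1.4 [-127.67    -0.069  -14.542    0.001    0.282    0.001]
1.5 [-135.889   -0.082   -8.528    0.001    0.302    0.001]
1.6 [-143.456   -0.096   -1.695    0.001    0.322    0.001]
1.7 [-150.292   -0.111    5.887    0.001    0.342    0.001]
1.8 [-156.325   -0.126   14.142    0.001    0.362    0.001]
1.9 [-161.492   -0.142   22.986    0.001    0.382    0.001]
```

Call:
drive_tool:
  series: [5, -5.3, 0, -3.5, 0, 0.022, 0, 5, -13, 0, -10, 0, 0.042, 0, 5, -21.5, 0, -16, 0, 0.062, 0, 5, -30.5, 0, -21, 0, 0.082, 0, 5, -40, 0, -25, 0, 0.102, 0, 5, -50, 0, -28, 0, 0.122, 0, 5, -60, 0, -30, 0, 0.142, 0, 5, -70, 0, -31, 0, 0.162, 0, 5, -80, 0, -30.5, 0, 0.182, 0, 5, -80, 0, -30.5, 0, 0.182, 0]

```text
time_s: 3.3
eef_pos: [0.5832, -0.2141, 0.1733]
orientation: [3.14, -0.185, 1.835]
contact_force: [-0.2, 0.6, 6.1]
opening: 0.138
```

```bash
python3 arc.py 1.0 1.9 0.1 0.2
python3 - <<'E'
from h import *
from station import cams
save(cams.read_camera("scene")["frame"],"s2")
E
```

```text
[ 0.583 -0.214  0.173] [ 3.14  -0.185  1.835] [-0.172  0.614  6.057] 0.13795333467854304 3.3
grasp in housing 0.055193477862508576 0.0012345806363789399 0.1919533150186189
r 0.10619722730463868 theta 0.9001323833883128
1.0 [-10.299  -0.027   0.01    0.002   0.015  -0.001]
1.1 [-20.456  -0.016   0.348   0.002   0.035  -0.001]
1.2 [-30.527  -0.007   1.729   0.002   0.055  -0.001]
1.3 [-40.406  -0.001   4.139   0.002   0.075  -0.001]
1.4 [-49.991   0.003   7.552   0.002   0.095  -0.001]
1.5 [-59.183   0.005  11.936   0.002   0.115  -0.001]
1.6 [-67.887   0.004  17.245   0.002   0.135  -0.001]
1.7 [-76.012   0.     23.427   0.002   0.155  -0.001]
1.8 [-83.472  -0.005  30.419   0.002   0.175  -0.001]
1.9 [-90.191  -0.013  38.15    0.002   0.195  -0.001]
```

View pics/s2.png

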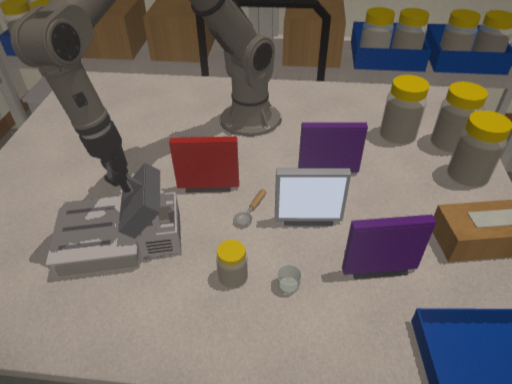

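Call:
drive_tool:
  series: [5, -10.3, 0, 0, 0, 0.015, 0, 5, -20.5, 0, 0.3, 0, 0.035, 0, 5, -30.5, 0, 1.7, 0, 0.055, 0, 5, -40.4, 0, 4.1, 0, 0.075, 0, 5, -50, 0, 7.6, 0, 0.095, 0, 5, -59.2, 0, 12, 0, 0.115, 0, 5, -68, 0, 17.2, 0, 0.135, 0, 5, -76, 0, 23.4, 0, 0.155, 0, 5, -83.5, 0, 30.4, 0, 0.175, 0, 5, -86.5, 0, 33.5, 0, 0.185, 0, 5, -86.5, 0, 33.5, 0, 0.185, 0]

```text
time_s: 4.27
eef_pos: [0.6042, -0.2919, 0.1241]
orientation: [3.139, -0.368, 1.834]
contact_force: [1.3, -1.9, 3.3]
opening: 0.134
```

```bash
python3 arc.py 1.8 1.95 0.05 0.2
```

```text
[ 0.604 -0.292  0.124] [ 3.139 -0.368  1.834] [ 1.281 -1.89   3.276] 0.13435138848168998 4.2667
grasp in housing 0.1390993198753864 0.0010958555830015704 0.14178767545386495
r 0.10682392435360039 theta 1.8536649054079306
1.8 [ 5.253 -0.071 -2.248  0.004 -0.008 -0.002]
1.85 [ 1.166 -0.073  0.836  0.004  0.002 -0.002]
1.9 [-2.762 -0.075  4.129  0.004  0.012 -0.002]
1.95 [-6.52  -0.079  7.622  0.004  0.022 -0.002]
```

Call:
drive_tool:
  series: [5, -2.5, 0, 3.7, 0, 0.01, 0, 5, -2.5, 0, 3.7, 0, 0.01, 0, 45, -2.5, 0, 3.7, 0, 0.01, 0, 45, -2.5, 0, 3.7, 0, 0.01, 0, 45, -2.5, 0, 3.7, 0, 0.01, 0, 45, -2.5, 0, 3.7, 0, 0.01, 0, 45, -2.5, 0, -10, 0, 0.01, 0, 45, -2.5, 0, -40, 0, 0.01, 0, 45, -2.5, 0, -80, 0, 0.01, 0, 45, -2.5, 0, -110, 0, 0.01, 0, 45, -2.5, 0, -110, 0, 0.01, 0]

```text
time_s: 5.18
eef_pos: [0.6171, -0.3356, 0.2329]
orientation: [3.129, -0.368, 1.834]
contact_force: [0.5, 0.7, 1.2]
opening: 0.527
```

Run:
```python
from h import *
from station import cams
import pickle
D={n:cams.read_camera(n) for n in ["scene","top"]}
pickle.dump(D,open("c1.pkl","wb"))
for n in D: save(D[n]["frame"],n+"3")
crop(D["top"]["frame"],"t3c",330,95,490,215,5)
crop(D["scene"]["frame"],"s3c",40,150,200,270,5)
```

```text
(no output)
```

View pics/t3c.png

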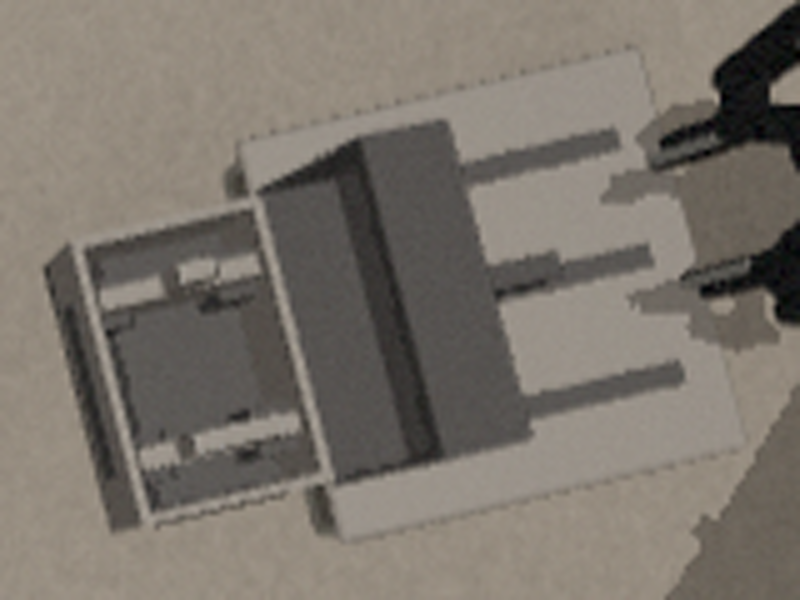

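View pics/s3c.png

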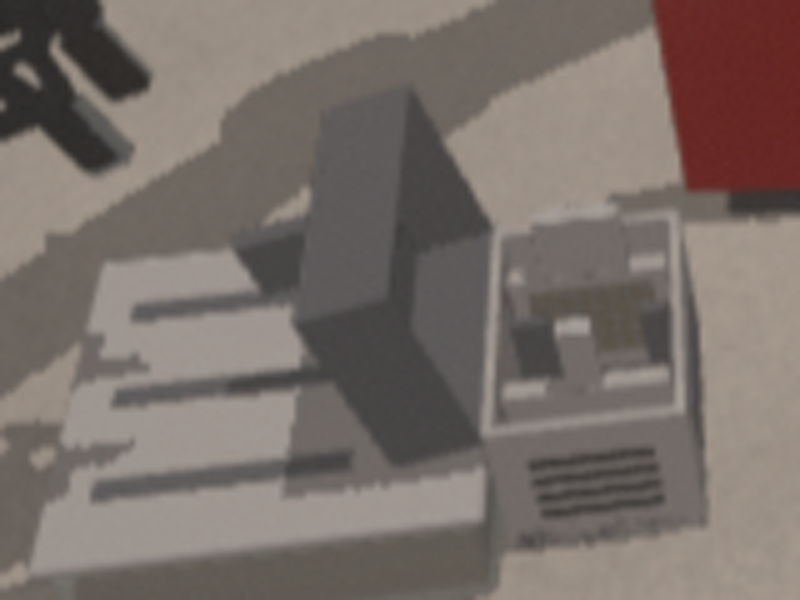

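```bash
cat > p.py <<'E'
from rel import *
import io,contextlib,pickle
with contextlib.redirect_stdout(io.StringIO()):
    from fit import *
D=pickle.load(open("c1.pkl","rb"))
for n,(x0,y0) in {"top":(330,95),"scene":(40,150)}.items():
    c=D[n]; im=cv2.resize(c["frame"][y0:y0+120,x0:x0+160],None,fx=5,fy=5,interpolation=cv2.INTER_CUBIC)
    for y,w,col in [(-.04,.022,(255,0,0)),(.04,.009,(0,255,0))]:
        for P in ([[-w,y-.005,.12],[w,y-.005,.12],[w,y+.005,.12],[-w,y+.005,.12]],[[-.04,y-.005,.08],[.04,y-.005,.08],[.04,y+.005,.08],[-.04,y+.005,.08]]):
            q=((proj(c,W(H,P))-[x0,y0]+.5)*5).round().astype(int); cv2.polylines(im,[q],True,col,1)
    P=[[-.048,-.072,.085],[.048,-.072,.085],[.048,.072,.085],[-.048,.072,.085]]
    q=((proj(c,W(H,P))-[x0,y0]+.5)*5).round().astype(int); cv2.polylines(im,[q],True,(0,0,255),1)
    save(im,"ov_"+n)
E
python3 p.py
```

```text
(no output)
```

View pics/ov_top.png

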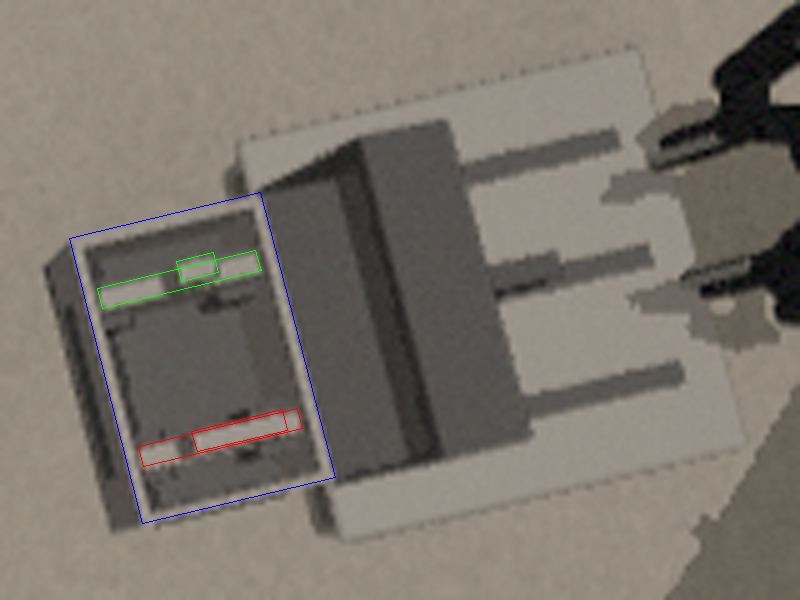

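View pics/ov_scene.png

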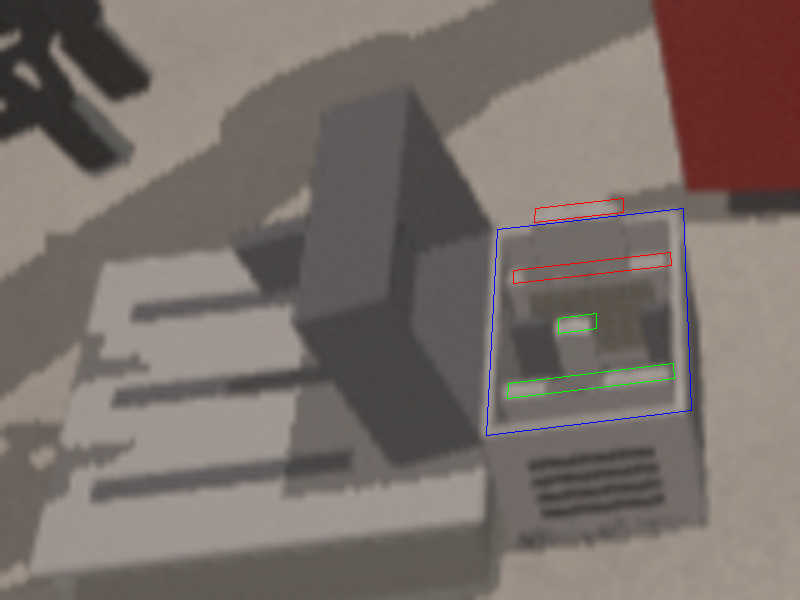

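```bash
cat > g.py <<'E'
from rel import *
import io,contextlib
with contextlib.redirect_stdout(io.StringIO()):
    from fit import *
np.set_printoptions(precision=3,suppress=True)
p=W(H,[[0,-.04,.107]])[0]; print(p)
print(rel(p+[0,0,.15],H[2]+np.pi),rel(p,H[2]+np.pi))
E
python3 g.py
```

```text
[ 0.53  -0.175  0.107]
[166.62  -42.118  53.817   0.006  -0.375  -0.003] [111.63  -42.89  193.371   0.006  -0.375  -0.003]
```

Call:
drive_tool:
  series: [45, 40, -10, 5, 0, -0.09, 0, 45, 80, -20, 22, 0, -0.19, 0, 45, 120, -30, 38, 0, -0.28, 0, 45, 150, -40, 49, 0, -0.35, 0, 45, 166.6, -42, 54, 0.006, -0.375, -0.003, 45, 166.6, -42, 54, 0.006, -0.375, -0.003, 45, 166.6, -42, 54, 0.006, -0.375, -0.003, 45, 166.6, -42, 54, 0.006, -0.375, -0.003]

```text
time_s: 5.95
eef_pos: [0.5281, -0.1722, 0.237]
orientation: [-3.139, -0.001, 1.841]
contact_force: [-0.0, -1.3, 0.6]
opening: 0.527
```

```bash
python3 g.py
python3 - <<'E'
from h import *
from station import cams
w=cams.read_camera("wrist"); save(w["frame"],"w4")
import io,contextlib
with contextlib.redirect_stdout(io.StringIO()):
    from fit import *
print(proj(w,W(H,[[-.022,-.045,.12],[.022,-.045,.12],[.022,-.035,.12],[-.022,-.035,.12]])).round(0).tolist())
E
```

```text
[ 0.53  -0.175  0.107]
[-3.146  0.949 -1.024 -0.003 -0.001  0.005] [ -3.26    1.383 148.975  -0.003  -0.001   0.005]
[[251.0, 165.0], [251.0, 209.0], [261.0, 209.0], [261.0, 165.0]]
```

View pics/w4.png

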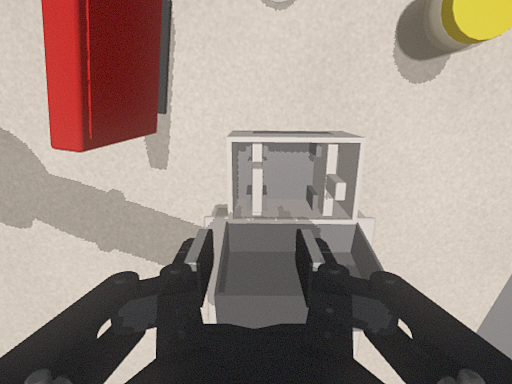

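Call:
drive_tool:
  series: [45, -3.3, 1.4, 30, 0, 0, 0.005, 45, -3.3, 1.4, 65, 0, 0, 0.005, 45, -3.3, 1.4, 100, 0, 0, 0.005, 45, -3.3, 1.4, 130, 0, 0, 0.005, 45, -3.3, 1.4, 148, 0, 0, 0.005, 45, -3.3, 1.4, 148, 0, 0, 0.005, 45, -3.3, 1.4, 148, 0, 0, 0.005]

```text
time_s: 6.58
eef_pos: [0.5298, -0.1799, 0.0866]
orientation: [-3.136, -0.002, 1.829]
contact_force: [0.1, -0.4, -0.3]
opening: 0.524
```

```bash
python3 g.py
python3 - <<'E'
from h import *
from station import cams
w=cams.read_camera("wrist"); save(w["frame"],"w5")
w=cams.read_camera("top"); crop(w["frame"],"t5c",330,95,490,215,5)
E
```

```text
[ 0.53  -0.175  0.107]
[   4.938    0.402 -151.359   -0.005   -0.002   -0.007] [ 4.706  1.22  -1.361 -0.005 -0.002 -0.007]
```

View pics/w5.png

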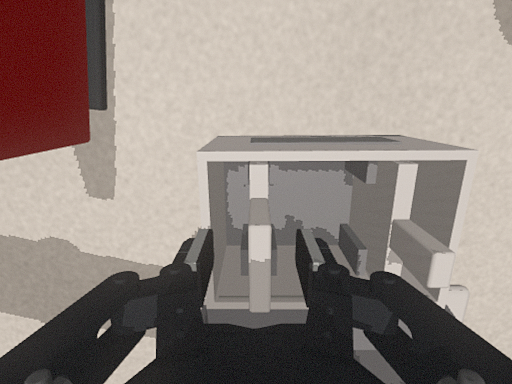

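Call:
drive_tool:
  series: [45, 4.7, 1.2, -1.4, -0.005, -0.002, -0.007, 45, 4.7, 1.2, -1.4, -0.005, -0.002, -0.007, 45, 4.7, 1.2, -1.4, -0.005, -0.002, -0.007]

```text
time_s: 6.93
eef_pos: [0.5307, -0.1744, 0.0898]
orientation: [3.139, 0.002, 1.837]
contact_force: [-0.6, 0.2, -0.2]
opening: 0.529
```

```bash
python3 g.py
```

```text
[ 0.53  -0.175  0.107]
[  -0.68    -0.733 -148.155    0.002    0.002    0.001] [-0.39  -1.064  1.844  0.002  0.002  0.001]
```

Call:
drive_tool:
  series: [2, -0.4, -0.5, 1, 0.002, 0.002, 0.001, 2, -0.4, -0.5, 1, 0.002, 0.002, 0.001, 2, -0.4, -0.5, 1, 0.002, 0.002, 0.001, 2, -0.4, -0.5, 1, 0.002, 0.002, 0.001, 2, -0.4, -0.5, 1, 0.002, 0.002, 0.001, 2, -0.4, -0.5, 1, 0.002, 0.002, 0.001, 2, -0.4, -0.5, 1, 0.002, 0.002, 0.001]
  force: 45

```text
time_s: 7.52
eef_pos: [0.5306, -0.1749, 0.089]
orientation: [3.141, 0.0, 1.836]
contact_force: [-0.5, -0.5, 0.6]
opening: 0.108
```

```bash
python3 g.py;  python3 -c "
from station import ctrl;print(ctrl.get_obs())"
```

```text
[ 0.53  -0.175  0.107]
[   0.078   -0.664 -148.964    0.001    0.      -0.   ] [ 0.112 -0.762  1.036  0.001  0.    -0.   ]
{'time_s': 7.5167, 'joint_pos': array([ 0.58619789,  0.48156404, -0.40698281,  1.67362488,  0.21537706,
        1.03019339,  0.3745084 ]), 'joint_vel': array([ 1.65617995e-04, -4.63484614e-04,  8.20238095e-04, -1.88531373e-03,
        5.58787728e-05, -5.93155540e-04,  6.12808789e-04]), 'joint_efforts': array([ 1.94399263e-02, -4.01797485e+01, -4.18396354e+00, -1.94438338e+01,
        1.10057846e-02,  1.17567270e-01,  2.87210059e-03]), 'eef_pos': array([ 0.53057748, -0.174932  ,  0.08903644]), 'orientation': array([3.14094106e+00, 2.29412076e-04, 1.83601440e+00]), 'contact_force': array([-0.47911497, -0.47581541,  0.58820734]), 'moment': array([ 0.01415649, -0.05555601, -0.02196926]), 'opening': 0.10774797793846508}
```

Call:
drive_tool:
  series: [2, 0, 0, -8, 0, 0, 0, 2, 0, 0, -18, 0, 0, 0, 2, 0, 0, -28, 0, 0, 0, 2, 0, 0, -38, 0, 0, 0, 2, 0, 0, -48, 0, 0, 0, 2, 0, 0, -58, 0, 0, 0, 2, 0, 0, -70, 0, 0, 0, 2, 0, 0, -85, 0, 0, 0, 2, 0, 0, -100, 0, 0, 0, 2, 0, 0, -115, 0, 0, 0, 2, 0, 0, -130, 0, 0, 0, 2, 0, 0, -140, 0, 0, 0, 2, 0, 0, -140, 0, 0, 0, 2, 0, 0, -140, 0, 0, 0]

```text
time_s: 8.68
eef_pos: [0.5307, -0.175, 0.2296]
orientation: [3.14, 0.001, 1.836]
contact_force: [-0.0, -0.2, -2.0]
opening: 0.107
```

```bash
cat > l.py <<'E'
from rel import *
import io,contextlib,sys
with contextlib.redirect_stdout(io.StringIO()):
    from fit import *
np.set_printoptions(precision=3,suppress=True)
d=float(sys.argv[1]); z=float(sys.argv[2]); dy=float(sys.argv[3]) if len(sys.argv)>3 else 0
t=W(L,[[.012+d,dy,z]])[0]; print("filter centre target",t)
# grasp above mesh centre: grasp z .108 with floor .012 -> 0.096 above underside -> .062 above centre
print(rel(t+[0,0,.062],L[2]+np.pi/2))
E
python3 l.py .09 .185
python3 - <<'E'
from h import *
from station import cams
for n in ["scene","wrist"]:
    w=cams.read_camera(n); save(w["frame"],n+"6")
E
```

```text
filter centre target [0.576 0.222 0.185]
[370.922 147.426   1.499   0.002   0.001   0.171]
```

View pics/scene6.png

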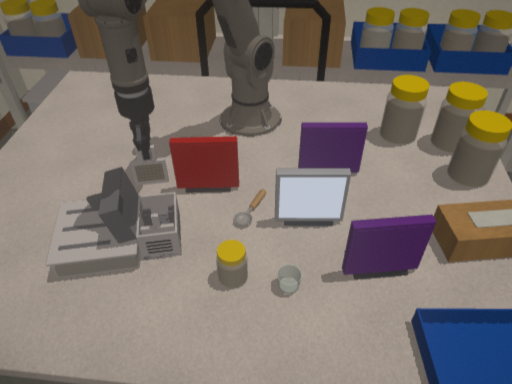

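View pics/wrist6.png

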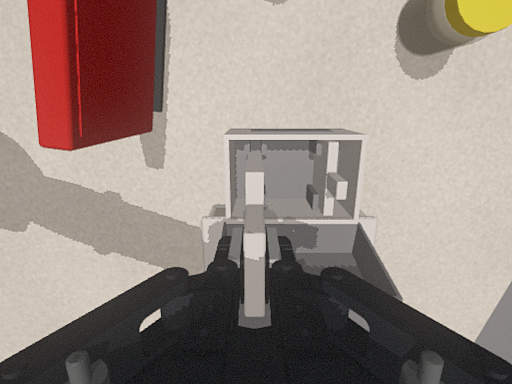

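Call:
drive_tool:
  series: [2, 10, 4, 0, 0, 0, 0.005, 2, 30, 12, 0, 0, 0, 0.014, 2, 55, 22, 0, 0, 0, 0.025, 2, 80, 32, 0, 0, 0, 0.037, 2, 105, 42, 0, 0, 0, 0.048, 2, 130, 52, 0, 0, 0, 0.06, 2, 155, 62, 0, 0, 0, 0.071, 2, 180, 72, 0, 0, 0, 0.083, 2, 205, 82, 0, 0, 0, 0.095, 2, 230, 92, 0, 0, 0, 0.106, 2, 255, 102, 0, 0, 0, 0.118, 2, 280, 112, 0, 0, 0, 0.13, 2, 305, 122, 1, 0, 0, 0.141, 2, 330, 131, 1, 0, 0, 0.152, 2, 350, 139, 1, 0, 0, 0.161, 2, 365, 145, 1.5, 0, 0, 0.168, 2, 371, 147.5, 1.5, 0, 0, 0.171, 2, 371, 147.5, 1.5, 0, 0, 0.171, 2, 371, 147.5, 1.5, 0, 0, 0.171]

```text
time_s: 10.37
eef_pos: [0.5744, 0.2213, 0.226]
orientation: [-3.139, 0.001, 1.665]
contact_force: [0.6, -1.2, -1.5]
opening: 0.107
```

```bash
python3 l.py .09 .185;python3 l.py .07 .095;python3 l.py .04 .095
python3 - <<'E'
from h import *
from station import cams,ctrl
print(ctrl.get_obs()["joint_pos"])
for n in ["scene","top"]:
    w=cams.read_camera(n); save(w["frame"],n+"7")
E
```

```text
filter centre target [0.576 0.222 0.185]
[ 0.212  1.377 -2.02  -0.003  0.001 -0.   ]
filter centre target [0.556 0.22  0.095]
[  0.279 -18.377  88.034  -0.003   0.001  -0.   ]
filter centre target [0.526 0.217 0.095]
[  0.273 -48.377  88.116  -0.003   0.001  -0.   ]
[-0.06515641  0.50321261 -0.52033402  1.3059385   0.24538186  1.39817083
 -0.47959849]
```

View pics/scene7.png

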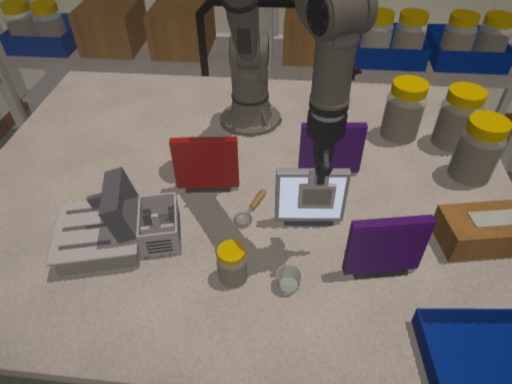

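View pics/top7.png

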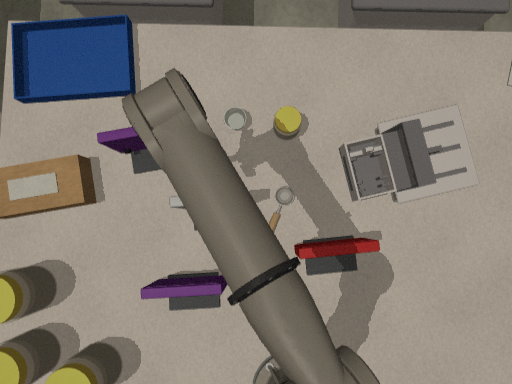

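Call:
drive_tool:
  series: [2, 0.3, -8, 0, 0, 0, 0, 2, 0.3, -18.4, 0, -0.003, 0.001, 0, 2, 0.3, -18.4, 15, -0.003, 0.001, 0, 2, 0.3, -18.4, 30, -0.003, 0.001, 0, 2, 0.3, -18.4, 45, -0.003, 0.001, 0, 2, 0.3, -18.4, 60, -0.003, 0.001, 0, 2, 0.3, -18.4, 75, -0.003, 0.001, 0, 2, 0.3, -18.4, 88, -0.003, 0.001, 0, 2, 0.3, -18.4, 88, -0.003, 0.001, 0, 2, 0.3, -18.4, 88, -0.003, 0.001, 0]

```text
time_s: 11.3
eef_pos: [0.5566, 0.2163, 0.138]
orientation: [-3.141, 0.002, 1.66]
contact_force: [-0.4, -0.5, -0.5]
opening: 0.111
```

```bash
cat > v.py <<'E'
from rel import *
import io,contextlib,sys
from station import cams
with contextlib.redirect_stdout(io.StringIO()):
    from fit import *
tag=sys.argv[1]
o=ctrl.get_obs(); R=rpy(o["orientation"]); g=o["eef_pos"]-R[:,2]*.019
c=g-R@[0,0,0]-[0,0,.062]
w=cams.read_camera("scene"); x0,y0=260,155; k=8
im=cv2.resize(w["frame"][y0:y0+75,x0:x0+100],None,fx=k,fy=k,interpolation=cv2.INTER_CUBIC)
yw=o["orientation"][2]-np.pi/2
for s in [.005]:
  P=[[s,-.04,-.034],[s,.04,-.034],[s,.04,.034],[s,.022,.034],[s,.022,.074],[s,-.022,.074],[s,-.022,.034],[s,-.04,.034]]
  q=proj(w,W([c[0],c[1],yw],P)+[0,0,c[2]])
  cv2.polylines(im,[((q-[x0,y0]+.5)*k).round().astype(int)],True,(255,0,0),1)
q=proj(w,W(L,[[.012,-.08,.025],[.012,.08,.025],[.012,.08,.165],[.012,-.08,.165]]))
cv2.polylines(im,[((q-[x0,y0]+.5)*k).round().astype(int)],True,(0,160,0),1)
save(im,"v"+tag); crop(w["frame"],"u"+tag,x0,y0,x0+100,y0+75,k)
wr=cams.read_camera("wrist"); save(wr["frame"],"vw"+tag)
E
python3 v.py 8;python3 l.py .04 .095
```

```text
filter centre target [0.526 0.217 0.095]
[  2.065 -31.51    1.482   0.003   0.     -0.004]
```

View pics/v8.png

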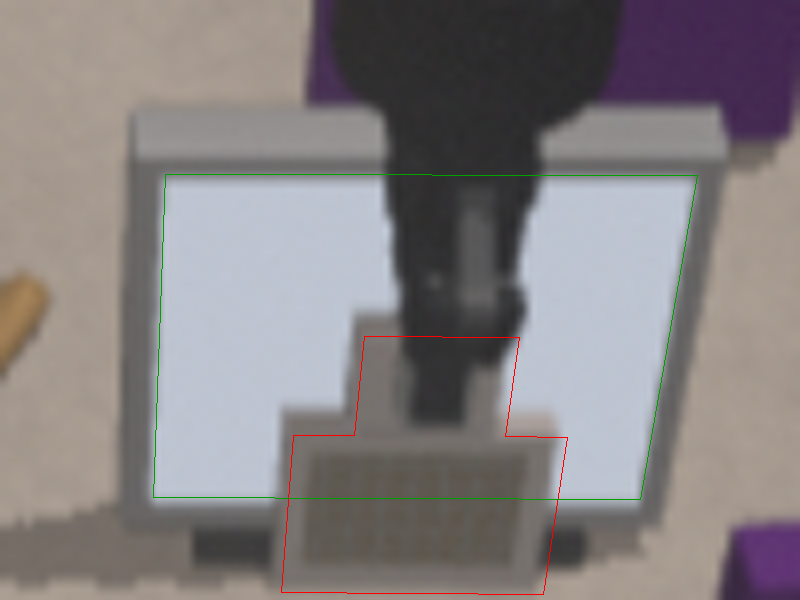

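View pics/vw8.png

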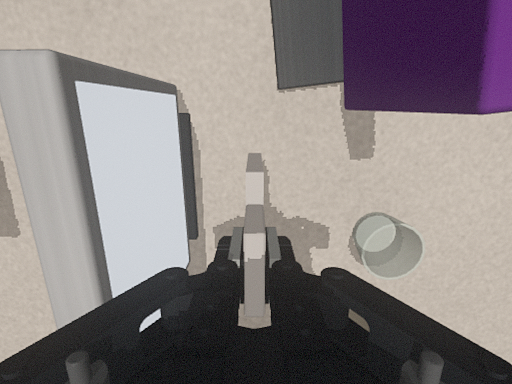

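Call:
drive_tool:
  series: [2, 1, -8, 1, 0.003, 0, -0.004, 2, 2, -16, 1.5, 0.003, 0, -0.004, 2, 2, -23, 1.5, 0.003, 0, -0.004, 2, 2, -28, 1.5, 0.003, 0, -0.004, 2, 2, -28, 1.5, 0.003, 0, -0.004, 2, 2, -28, 1.5, 0.003, 0, -0.004]

```text
time_s: 11.9
eef_pos: [0.5292, 0.2172, 0.1383]
orientation: [3.141, 0.0, 1.666]
contact_force: [0.8, -0.5, -1.1]
opening: 0.108
```

```bash
python3 v.py 9;python3 l.py .04 .095
```

```text
filter centre target [0.526 0.217 0.095]
[ 0.203 -3.853  0.147  0.001  0.    -0.001]
```

View pics/u9.png

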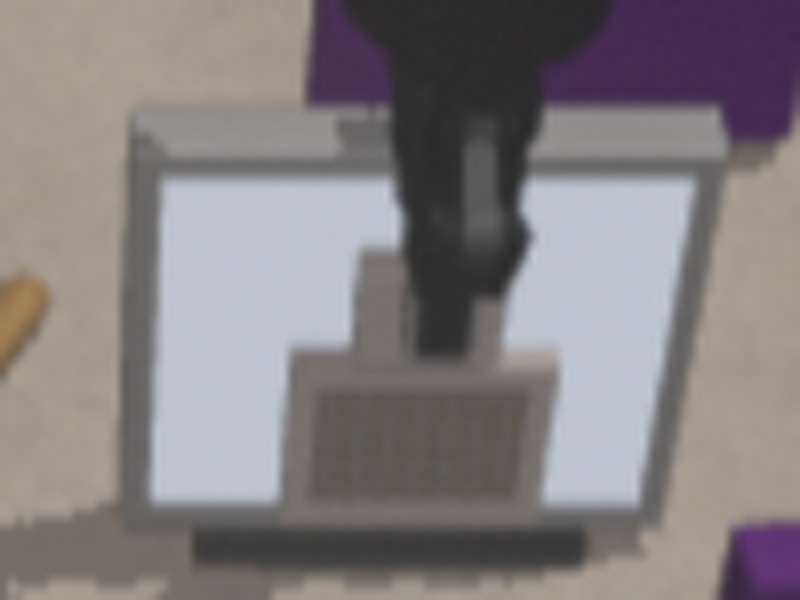

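View pics/v9.png

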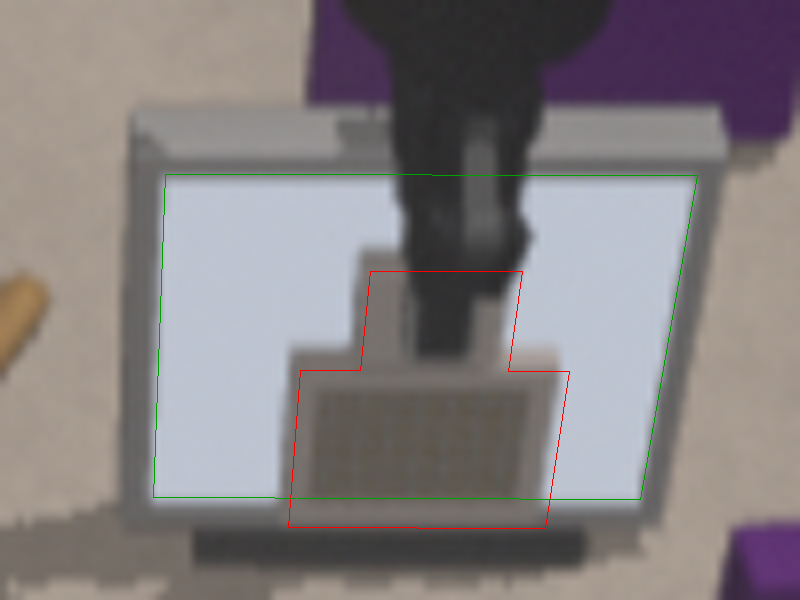

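View pics/vw9.png

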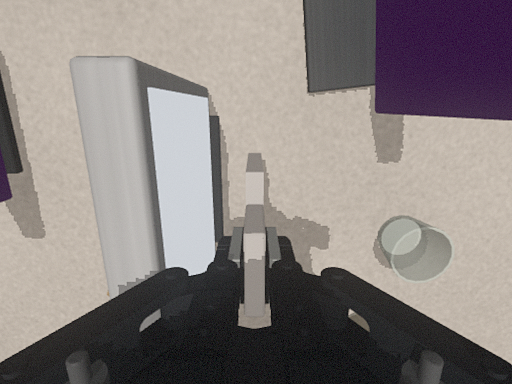

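Call:
drive_tool:
  series: [2, 1, -2, 0.7, 0, 0, 0, 2, 2.4, -3.8, 1.6, 0.001, 0, -0.001, 2, 2.4, -3.8, 1.6, 0.001, 0, -0.001, 2, 2.4, -3.8, 1.6, 0.001, 0, -0.001, 2, 2.4, -3.8, 1.6, 0.001, 0, -0.001, 2, 2.4, -3.8, 1.6, 0.001, 0, -0.001]

```text
time_s: 12.5
eef_pos: [0.526, 0.2191, 0.1365]
orientation: [-3.142, 0.0, 1.666]
contact_force: [0.7, 0.0, -0.8]
opening: 0.104
```

```bash
python3 v.py A;python3 l.py .04 .0935 .0022
python3 - <<'E'
from h import *
from station import cams,ctrl
import io,contextlib
with contextlib.redirect_stdout(io.StringIO()):
    from fit import *
w=cams.read_camera("wrist"); im=w["frame"].copy()
for P in [[[.012,-.08,.025],[.012,.08,.025],[.012,.08,.165],[.012,-.08,.165]],[[-.012,-.09,.175],[-.012,.09,.175],[.012,.09,.175],[.012,-.09,.175]]]:
    q=proj(w,W(L,P)); cv2.polylines(im,[q.round().astype(int)],True,(0,200,0),1)
o=ctrl.get_obs(); R=rpy(o["orientation"]); c=o["eef_pos"]-R[:,2]*.019-[0,0,.062]; yw=o["orientation"][2]-np.pi/2
for P in [[[-.005,-.022,.074],[-.005,.022,.074],[.005,.022,.074],[.005,-.022,.074]],[[-.005,-.04,.034],[-.005,.04,.034],[.005,.04,.034],[.005,-.04,.034]]]:
    q=proj(w,W([c[0],c[1],yw],P)+[0,0,c[2]]); cv2.polylines(im,[q.round().astype(int)],True,(255,0,0),1)
save(cv2.resize(im[40:340,60:400],None,fx=2,fy=2,interpolation=cv2.INTER_NEAREST),"wA")
t=cams.read_camera("top");save(t["frame"],"tA2")
print(o["joint_vel"].round(4))
E
```

```text
filter centre target [0.526 0.219 0.093]
[ 0.072 -0.16   0.06  -0.     0.     0.   ]
[-0.0009  0.0008 -0.002   0.0001  0.0007  0.0007 -0.0003]
```

View pics/wA.png

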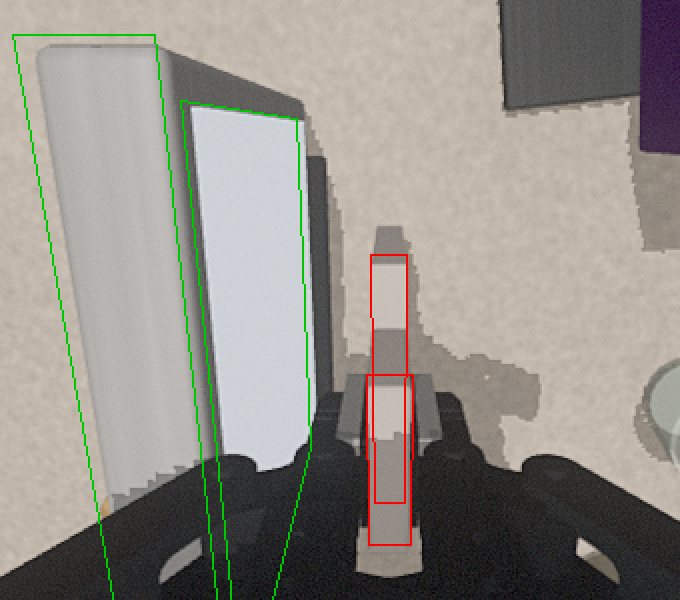

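View pics/uA.png

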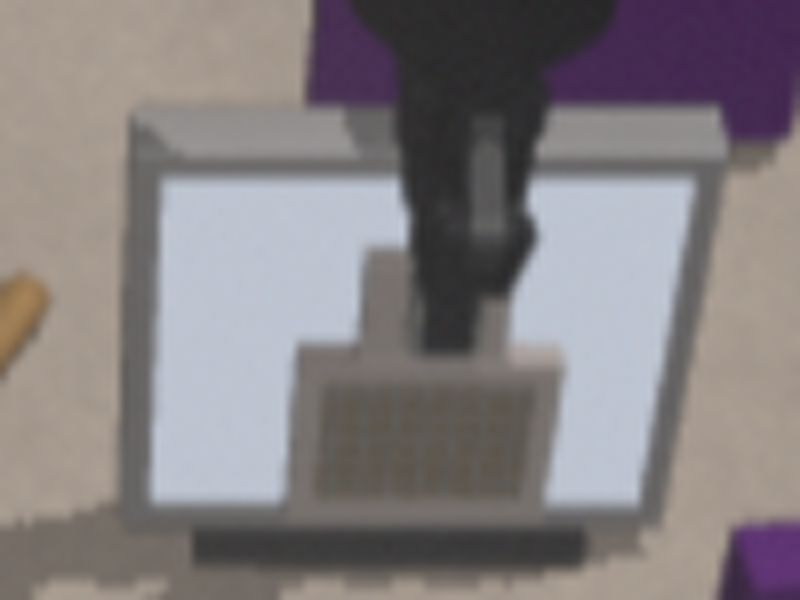

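View pics/tA2.png

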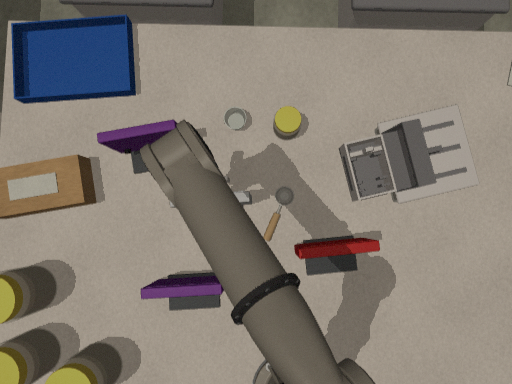

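Run:
```python
from h import *
from station import cams,ctrl
import io,contextlib
with contextlib.redirect_stdout(io.StringIO()):
    from fit import *
w=cams.read_camera("wrist"); f=w["frame"].astype(int)
m=(f[...,2]>f[...,0]+4)&(f[...,2]>195)
R=rpy(w["orientation"]); K=np.array(w["camera_matrix"])
Ls=[]
rows=[r for r in range(110,245,1)]
l=[];r_=[]
for r in rows:
    c=np.where(m[r,120:225])[0]
    if len(c)>10: l.append((c[0]+120-.5,r)); r_.append((c[-1]+120+.5,r))
for pts in (l,r_):
    pts=np.array(pts); vx,vy,x0,y0=cv2.fitLine(pts.astype(np.float32),cv2.DIST_HUBER,0,.01,.01).ravel()
    res=np.abs((pts-[x0,y0])@[-vy,vx]); print(pts[0],pts[-1],res.mean().round(2))
    n=np.cross(np.linalg.inv(K)@[x0,y0,1],np.linalg.inv(K)@[x0+vx,y0+vy,1]); n/=np.linalg.norm(n); Ls.append(R@n)
d=np.cross(*Ls); d/=np.linalg.norm(d); print("lamp y dir",d, "yaw",np.arctan2(-d[0],d[1]) , "model",L[2])
# with horizontality: each edge plane ∩ horizontal
for n,z in zip(Ls,(.165,.025)):
    e=np.cross(n,[0,0,1]); e*=np.sign(e[1]); yw=np.arctan2(-e[0],e[1]); 
    # point on the edge at height z at y=.21
    y=.212; x=w["eye"][0]-(n[1]*(y-w["eye"][1])+n[2]*(z-w["eye"][2]))/n[0]
    print("yaw",yw,"x at y=.212:",x)
mod=W(L,[[.012,0,.095]])[0]; print("model face",mod)
o=ctrl.get_obs(); print("tool yaw-90",o["orientation"][2]-np.pi/2, o["eef_pos"])
# scene only
s=cams.read_camera("scene"); f=s["frame"].astype(int)
m=(f[...,2]>f[...,0]+10)&(f[...,2]>180)
ys,xs=np.where(m[155:230,265:360]); print("lit bbox",xs.min()+265,xs.max()+265,ys.min()+155,ys.max()+155)
uc=lambda p:np.array(p)/8.+[260,155]-.44
Lf=fit([(s,[[.012,-.08,.165],[.012,.08,.165],[.012,.08,.025],[.012,-.08,.025]],uc([[160,177],[696,177],[640,505],[148,505]]))],L)
def ff(p):
    P=[[.005,-.04,-.034],[.005,.04,-.034],[.005,-.04,.034]]
    return (proj(s,W([p[0],p[1],o["orientation"][2]-np.pi/2],P)+[0,0,p[2]])-uc([[288,518],[543,518],[299,361]])).ravel()
from scipy.optimize import least_squares
x=.526
r=least_squares(lambda q:ff([x,q[0],q[1]]),[.217,.095]); print("plate y,z at x=.526:",r.x,r.fun.round(2))
```

```text
[157.5 110. ] [170.5 244. ] 0.26
[211.5 110. ] [217.5 244. ] 0.25
lamp y dir [ 0.0941419  -0.99554654 -0.00493761] yaw -3.04730998452482 model 0.09463431259464206
yaw 0.09591270623323449 x at y=.212: 0.4884060012167475
yaw 0.0949932788124472 x at y=.212: 0.4896376180640731
model face [0.48618445 0.21312524 0.095     ]
tool yaw-90 0.09499578106109086 [0.52592356 0.21906435 0.136576  ]
lit bbox 279 345 178 217
[0.47687172 0.21130518 0.09775862] 
 [[ 0.2  0.3]
 [-0.1  0.3]
 [-0.3 -0.2]
 [ 0.2 -0.4]]
plate y,z at x=.526: [0.21698639 0.095987  ] [-0.12 -0.04  0.09  0.1   0.03 -0.05]
```

Run:
```python
from station import ctrl
o=ctrl.get_obs(); print(o["time_s"],o["eef_pos"],o["opening"],abs(o["joint_vel"]).max(),o["contact_force"])
print(ctrl.hand_in())
```

```text
12.8 [0.52587198 0.21909279 0.1365576 ] 0.10867963784036311 0.001855602823249818 [ 0.05796213  0.1509258  -1.61409078]
the job is handed in; nothing more can be done
None
```

I swung the hood back to about 1.89 rad by its fin. I then drew the wide-tab filter straight up out of its slot at y = −40 mm, and the blank stayed in its own slot. I carried the filter over to the aluminium lamp and handed the job in at 12.8 s with the filter held still in front of the lit face.

**Last checks at the lamp:**
- **Squareness:** the plate's yaw is 0.095 rad against 0.095–0.096 rad measured for the lamp, and the tool is vertical.
- **Distance:** the mesh centre is about 37 mm in front of the lit face.
- **Centring:** it is within about 1 mm sideways and 1 mm in height by the scene camera.
- **Grip and stillness:** the plate is firmly gripped (opening about 9 mm), the only force reading was the plate's own weight, and the joints were still.
- **Bystanders:** the jar, pot and scoop look unmoved in the final top view.

**Disagreements:**
- **Distance:** my first lamp estimate put the face about 3 mm farther back, so it gave 40 mm. The wrist and scene refits both gave 37 mm.
- **Sideways position:** the filter sat about 2.5 mm off-centre in the grip, which I corrected. The wrist view alone would suggest up to about 3 mm of offset remains.
- **Hood angle:** the 1.89 rad comes from the last move commanded while I held the fin, not from a measurement. Afterwards I only checked by eye that the hood had not moved.

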